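# Seat a flanged bush with the hand press

### The job

One brass bush still stands proud of the wooden rail in the hand press. Push the rail by its near end along the guide until it meets the back stop, so that the bush is under the ram; only then push the lever down with a finger until the bush's flange is fully home on the wood, and let the lever spring back up to its top. Only push with the fingers: lift and carry nothing, and leave the other things on the desk where they are.

Things in the scene. Friction and masses are not known exactly. Their poses are not given: they have to be found in the camera images.
- press: Small grey cast-iron hand press, fixed to the desk (place and yaw vary). Origin on the desk below the ram's axis; x runs from its front to its column (the way the rail slides home), y to the left seen from the front, z up. Base 200 x 100 mm. The head is 60 mm wide, 143 to 225 mm above the desk, from 36 mm in front of the ram's axis to 82 mm behind it; the ram's top is at 273 mm.
- press_axis (a point): Point on the press's table top straight below the ram's axis; axes as the press. The table is 32 mm above the desk and ends 125 mm in front of this point. Two fences 9 mm high guide the rail with 1.3 mm play each side; the back stop is 30.5 mm behind this point.
- rail_end (a point): Centre of the near end face (36 mm wide, 16 mm high, 32 to 48 mm above the desk) of the loose wooden rail, 175 x 36 x 16 mm, 0.13 to 0.25 kg. x points along the rail to the column, z up. It starts 20 to 43 mm short of the back stop and slides with 1 to 2 N. This end overhangs the table by 39 to 63 mm at the start and 19.5 mm when home, 144.5 mm in front of the ram's axis.
- bush_top (a point): Centre of the top of the proud brass bush near the far end of the rail: a 20 mm flange 2.5 mm thick on a 12 mm shank. It moves with the bush. When the bush is home this point is 50.5 mm above the desk; it starts 7 to 10 mm higher. The rail's other bush, near its near end, is already home.
- bush (a joint): How far the proud bush has been pressed into the rail (m): 0 to 0.003 at the start, 0.010 when the flange lies on the wood. It is a tight fit and moves only under the ram (about 50 N at the ram).
- lever (a joint): Angle of the lever (rad): 0 at the top, where a return spring holds it; grows as the knob is pushed down; stop at 0.95. It drives the ram down 18 mm per rad. With the rail home, the ram meets the bush at 0.33 to 0.50 and has seated it at about 0.89. Pushing at the knob takes about 3 N at first and 5 to 10 N while the bush goes in; then it stops hard.
- knob (a point): Centre of the black ball knob (29 mm) on the end of the lever, a 12 mm round steel bar on the right-hand side of the press seen from its front, pointing to the front. Polished. It is 145 mm from the pivot. Lever up: bar 0.75 rad above level, knob 284 mm above the desk; bush home: bar 0.14 rad below level, knob 165 mm above the desk; so it also moves 38 mm outward.
- pivot (a point): Point on the lever's horizontal axis of rotation (parallel to the press's y), in the plane in which the bar swings: 25 mm behind and 60 mm to the right of the ram's axis, 185 mm above the desk.
- glue_bottle_spot (a point): White glue bottle with a yellow tip, 127 mm high, standing left of the press; leave it alone. Point on its axis 10 mm above the desk.
- dowel_stub_spot (a point): Birch dowel, 60 x 10 mm, lying near the press; leave it alone. Its middle.
- pin_vice_spot (a point): Grey pin vice (hand drill), 106 mm long, lying on the desk; leave it alone. Its middle.
- finial_spot (a point): Turned brass finial, 63 mm high; leave it alone. Point on its axis 10 mm above the desk.
- paint_pot_spot (a point): Small dark paint pot, 35 x 42 mm; leave it alone. Point on its axis 10 mm above the desk.
- spare_bush0: Spare brass bush, 20 mm flange on the desk, 15 mm high, left of the press; leave it alone. Origin in the middle of its underside.
- spare_bush1: A second spare bush, the same.

How it is judged:
On the way, in this order (a step that is already met when the one before it is completed fails the run):
1. the rail is home against the back stop, the bush under the ram and still proud (horizontal distance between bush_top and press_axis below 0.003 m and value of joint bush below 0.006 m and value of joint lever below 0.2 rad), for 0.2 s.
2. the lever has pressed the bush home (horizontal distance between bush_top and press_axis below 0.003 m and value of joint bush above 0.009 m and value of joint lever above 0.7 rad), for 0.1 s.
At the end, for the whole second after the job is handed in: The bush is pressed in to within 1 mm of home (joint over 9 mm of 10), the rail still lies flat in the guide with the bush within 3 mm of the ram's axis, and the lever is back up (under 0.1 rad) and at rest (horizontal distance between bush_top and press_axis below 0.003 m and value of joint bush above 0.009 m and value of joint lever below 0.1 rad and velocity of joint lever between -0.1 and 0.1 rad/s and height (world z) of rail_end between 0.036 and 0.044 m); the robot touches nothing.
It fails at once if the lever was pushed down before the rail was home (value of joint lever above 0.25 rad and horizontal distance between bush_top and press_axis above 0.006 m).
It fails at once if the rail was lifted or tipped (height (world z) of rail_end above 0.05 m or angle between rail_end's own z axis and vertical above 0.12 rad).
It fails at once if one of the other things on the desk was moved more than 15 mm (distance of any of glue_bottle_spot, dowel_stub_spot, pin_vice_spot, finial_spot, paint_pot_spot, spare_bush0, spare_bush1 from where it was at the start of the episode above 0.015 m).
It also fails if it takes over 58 s, if anything falls off the work surface, if the arm or the gripper's body presses on something with over 40 N, if the wrist force passes 120 N, or if a joint passes its speed limit or range.

### The arm

A 6-joint arm with a two-finger parallel gripper is mounted at the origin on a cart in front of the work surface, level with it; the furniture and walls round the work are solid. World frame = base frame: x ahead of the robot, y to its left, z up, the work surface at z = 0. Lengths are in m, angles in rad, forces in N, time in s.
With the tool pointing down it reaches from about 0.375 to 0.975 m from the base axis. Payload 3.8 kg.
Tool frame: the origin (TCP) lies midway between the tips of the shut fingers; the grasp point (between the pads) lies 19 mm behind it; z points along the fingers, y is the line along which they close (so a half turn about z gives the same grasp; the last joint's range is limited). The gripper opens to 88 mm and grips with 3 to 60 N. Pads are 18 mm wide; open, the fingers measure 123 mm over their backs; the gripper's body (75 mm by 187 mm) begins 45 mm behind the grasp point.
Start: joints at [1.164, 0.264, 1.604, -0, 1.274, -0.037], TCP at [0.244, 0.629, 0.239] pointing down, gripper open.
Joint ranges: [-2.63, 2.63], [-0.94, 2.18], [0.31, 2.57], [-1.31, 4.45], [0, 2.66], [-2.55, 2.55]. Speed limits (rad/s): [2.57, 2.57, 3.14, 3.14, 3.14, 3.14].

### API

Orientations are given as a rotation vector (axis times angle).
In Python, from cell import manip, inverse_kinematics, cams, order gives the robot as it stands. Calls block until the motion is done:
- manip.move_pose(position, orientation): joint-space move of the TCP to a pose.
- manip.move_linear(position, rate=0.15, rot=None): straight line of the TCP; rot=None keeps the orientation; rate is the mean speed in m/s.
- manip.set_joints(angles): joint-space move.
- manip.set_gripper(opening, force=None): finger opening in m; force is the grip in N (None keeps the last); returns when the fingers have stopped.
- manip.dwell(seconds).
- inverse_kinematics(position, orientation): joint angles nearest the present ones, or None.
- manip.state(): the state.
- cams.capture(name): name is "scene" or "side" or "wrist"; returns a dict with "image" (480x640x3 uint8, blue, green, red), "z_map" (480x640 float32, m along the optical axis (not along the pixel's ray), 0 where there is no reading), "intrinsics" (3x3 intrinsics, pixels), "position" and "orientation" of the camera in the world; the wrist camera has in their place "T_tool_cam" (4x4, takes a point from camera to tool coordinates, whose origin is the TCP and whose axes are the flange's). Camera axes: x right, y down, z forward; pixel columns grow to the right and rows downward; lengths in m; the calibration is good to about 2 mm. A picture is of the moment at which its call begins: read the wrist's pose just before it.
A pose or a line that the arm cannot do raises manip.IKError and nothing moves.
- order.close_job(): hands the job in; it is judged then, once.
The state is a dict: "clock": time; "joint_pos": joint angles; "joint_velocities": joint speeds; "tau": joint torques, N m; "tool_pos": TCP position; "tcp_rot": TCP orientation; "contact_force": force on the tool from outside, world axes, zero at the start; "moment": the same for the moment, N m; "gripper_width": finger opening in m; "grasp_force": force on a finger pad.
Only numpy, scipy, OpenCV 4.12 (cv2) and the standard library are available. Lean on these libraries where they do the work, as an engineer would, in place of code of your own. Each camera call takes 0.05 s, during which the arm holds its last target. There are 200 camera calls.

## Working session

There is one attempt and no reset: what is moved stays moved. The work goes in short steps, each a Python script; the robot and the scene stay as the last script left them, time stands still between calls to the robot, and variables do not carry over. Pictures are saved under pics/ and viewed, at most 10 in all, crops included, and the job is handed in when it is done.

```bash
ls; mkdir -p pics
python3 - <<'E'
from cell import manip,cams
import cv2,numpy as np
for n in("scene","side"):
    c=cams.capture(n);cv2.imwrite(f"pics/{n}0.png",c["image"]);np.savez(f"{n}0.npz",**c)
    print(n,c["position"],c["orientation"],c["intrinsics"])
s=manip.state();print(s["clock"],s["tool_pos"],s["tcp_rot"])
E
```

```text
pics
scene [ 0.10310463 -0.69460116  0.77143862] [-2.13810665  0.52882853 -0.294595  ] [[494.27546688   0.         314.42495587]
 [  0.         494.27546688 232.1810857 ]
 [  0.           0.           1.        ]]
side [ 0.49410823 -0.90373103  0.81716144] [-2.16048492  0.02021754 -0.03348013] [[512.81207724   0.         315.57401357]
 [  0.         512.81207724 239.16840397]
 [  0.           0.           1.        ]]
0.1 [0.24370847 0.62877938 0.2375051 ] [-0.57755425 -3.087571    0.00313324]
```

View pics/scene0.png

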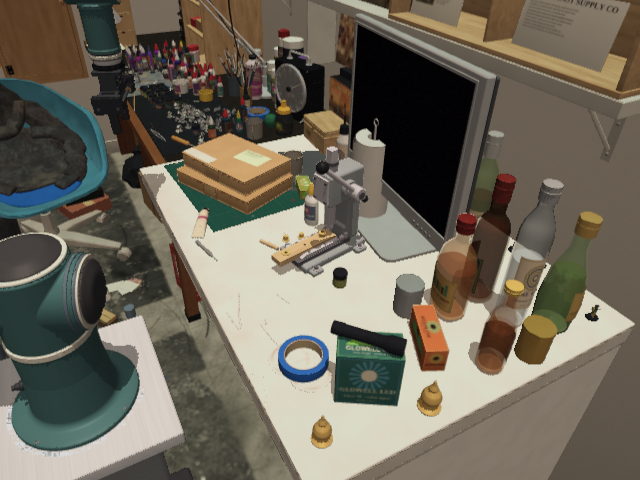

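View pics/side0.png

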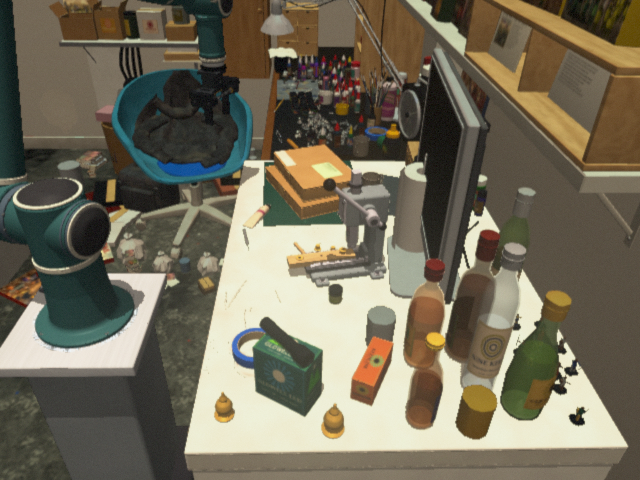

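The scene view shows the press near (335,215), its near rail end near (276,255), and the knob at about (322,168). In the side view the knob is at about (330,184) and the rail end near (289,261).

```bash
cat > h.py <<'E'
import numpy as np,cv2
from scipy.spatial.transform import Rotation as R
def cloud(c):
    K=c["intrinsics"];z=c["z_map"];v,u=np.mgrid[:480,:640]
    p=np.stack([(u-K[0,2])/K[0,0]*z,(v-K[1,2])/K[1,1]*z,z],-1)
    P=p@R.from_rotvec(c["orientation"]).as_matrix().T+c["position"]
    P[z==0]=np.nan
    return P
E
python3 - <<'E'
from h import *
ims=[]
for n,(x,y) in(("scene",(250,140)),("side",(275,165))):
    c=np.load(n+"0.npz");P=cloud(c)
    ims.append(cv2.resize(c["image"][y:y+145,x:x+130],None,fx=3,fy=3,interpolation=cv2.INTER_CUBIC))
    m=(P[...,2]>.005)&(P[...,2]<.3)
    for (u,v) in {"scene":[(276,255),(325,168),(361,197),(300,245),(333,150)],"side":[(289,261),(330,184),(381,226),(320,258),(350,180)]}[n]: print(n,u,v,P[v,u].round(3))
    # dark knob blob
    hsv=cv2.cvtColor(c["image"],cv2.COLOR_BGR2HSV)
    w=np.zeros(m.shape,bool);w[y:y+145,x:x+130]=1
    k=w&(hsv[...,2]<60)&(P[...,2]>.26)&(P[...,2]<.31);print("knob",k.sum(),np.nanmedian(P[k],0))
    wd=w&(hsv[...,1]>90)&(hsv[...,0]>8)&(hsv[...,0]<25)&(abs(P[...,2]-.048)<.004)
    q=P[wd];print("wood",len(q))
    if len(q):
        r=cv2.minAreaRect(q[:,:2].astype(np.float32));print(r,q.mean(0)); print(cv2.fitLine(q[:,:2].astype(np.float32),cv2.DIST_HUBER,0,.01,.01).ravel())
    # head top
    ht=w&(abs(P[...,2]-.225)<.004)&(hsv[...,1]<60);q=P[ht]
    print("head",len(q), cv2.minAreaRect(q[:,:2].astype(np.float32)) if len(q)>3 else 0)
cv2.imwrite("pics/c1.png",np.hstack(ims))
E
```

```text
scene 276 255 [0.472 0.16  0.047]
scene 325 168 [0.559 0.092 0.29 ]
scene 361 197 [0.667 0.108 0.182]
scene 300 245 [0.541 0.171 0.045]
scene 333 150 [0.626 0.174 0.281]
knob 132 [0.55563947 0.09942056 0.28966319]
wood 922
((0.6468050479888916, 0.42201393842697144), (0.684018611907959, 0.24360276758670807), 59.479373931884766) [0.56900665 0.2627877  0.04733784]
[0.24247302 0.97015816 0.55601126 0.2562614 ]
head 467 ((0.703528881072998, 0.20525045692920685), (0.2552524209022522, 0.07513286918401718), 38.27467346191406)
side 289 261 [0.468 0.147 0.047]
side 330 184 [0.562 0.097 0.293]
side 381 226 [0.69  0.128 0.164]
side 320 258 [0.547 0.154 0.051]
side 350 180 [0.616 0.193 0.253]
knob 74 [0.56075834 0.09754992 0.28894554]
wood 1095
((0.5279447436332703, 0.4184890389442444), (0.1844712346792221, 0.560284435749054), 6.058778285980225) [0.52334912 0.32338797 0.04800355]
[ 0.2431775  -0.9699818   0.5037022   0.37261698]
head 508 ((0.6954749822616577, 0.2126217931509018), (0.23919008672237396, 0.09202120453119278), 33.01311492919922)
```

View pics/c1.png

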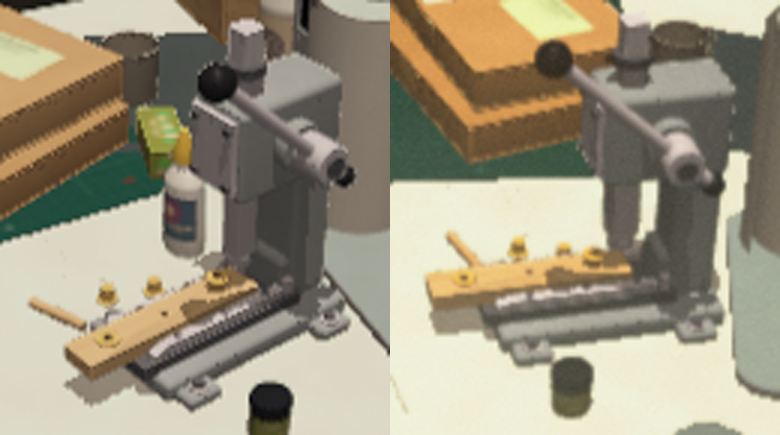

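The crops show the rail's near end at about scene (275,257) / side (289,262), the knob at scene (322,167) / side (329,184), and the dowel and spares to the left of the rail. I'll fit the press pose with tighter masks.

Run:
```python
from h import *
for n in("scene","side"):
    c=np.load(n+"0.npz");P=cloud(c);X,Y,Z=np.moveaxis(P,-1,0)
    hsv=cv2.cvtColor(c["image"],cv2.COLOR_BGR2HSV)
    box=(X>.42)&(X<.76)&(Y>.06)&(Y<.27)
    gr=box&(hsv[...,1]<70)
    def rect(m,s):
        q=P[m].astype(np.float32)
        if len(q)<5: print(n,s,len(q));return
        (a,b),(w,h),t=cv2.minAreaRect(q[:,:2]);l=cv2.fitLine(q[:,:2],cv2.DIST_HUBER,0,.01,.01).ravel()
        print(n,s,len(q),np.round([a,b,w,h,t],3),"mean",q.mean(0).round(3),"yaw",np.degrees(np.arctan2(l[1],l[0])).round(1))
    rect(gr&(abs(Z-.225)<.004),"head"); rect(gr&(Z>.262)&(Z<.28)&(X>.59),"ram")
    wm=box&(hsv[...,1]>90)&(abs(Z-.047)<.004)&(Y<.22)&(Y>.12)
    rect(wm,"rail")
    q=P[wm]; print(' minx pts',q[np.argsort(q[:,0])[:6]].round(3).tolist())
    k=box&(hsv[...,2]<70)&(Z>.268)&(Z<.305)&(X<.59)
    q=P[k]
    from scipy.optimize import least_squares
    f=least_squares(lambda o:np.linalg.norm(q-o,axis=1)-.0145,q.mean(0),loss="soft_l1",f_scale=.002)
    print(" knob",k.sum(),f.x.round(4))
    # right head side face & fence/front
    s=gr&(Z>.16)&(Z<.215)&(Y<.2)&(Y>.12); q=P[s];
    l=cv2.fitLine(q[:,:2].astype(np.float32),cv2.DIST_HUBER,0,.01,.01).ravel();print(" side face",len(q),l, np.degrees(np.arctan2(l[1],l[0])))
```

```text
Traceback (most recent call last):
cv2.error: OpenCV(4.12.0) /io/opencv/modules/imgproc/src/convhull.cpp:143: error: (-215:Assertion failed) total >= 0 && (depth == CV_32F || depth == CV_32S) in function 'convexHull'
```

Run:
```python
from h import *
from scipy.optimize import least_squares
A=lambda q:np.ascontiguousarray(q[:,:2],dtype=np.float32)
def line(q):
    l=cv2.fitLine(A(q),cv2.DIST_HUBER,0,.01,.01).ravel();return np.degrees(np.arctan2(l[1],l[0])).round(1)
for n in("scene","side"):
    c=np.load(n+"0.npz");P=cloud(c);X,Y,Z=np.moveaxis(P,-1,0)
    hsv=cv2.cvtColor(c["image"],cv2.COLOR_BGR2HSV)
    box=(X>.42)&(X<.76)&(Y>.06)&(Y<.27)
    gr=box&(hsv[...,1]<70)
    def rect(m,s):
        q=P[m]
        if len(q)<5: print(n,s,len(q));return
        (a,b),(w,h),t=cv2.minAreaRect(A(q))
        print(n,s,len(q),np.round([a,b,w,h,t],3),"mean",q.mean(0).round(3),"yaw",line(q))
    rect(gr&(abs(Z-.225)<.004),"head"); rect(gr&(Z>.262)&(Z<.28)&(X>.59),"ram")
    wm=box&(hsv[...,1]>90)&(abs(Z-.047)<.004)&(Y<.22)&(Y>.12)
    rect(wm,"rail")
    q=P[wm]; print(' minx pts',q[np.argsort(q[:,0])[:6]].round(3).tolist())
    q=P[box&(hsv[...,2]<70)&(Z>.268)&(Z<.305)&(X<.59)]
    f=least_squares(lambda o:np.linalg.norm(q-o,axis=1)-.0145,q.mean(0)+[0,.01,-.01],loss="soft_l1",f_scale=.002)
    print(" knob",len(q),f.x.round(4))
    q=P[gr&(Z>.16)&(Z<.215)&(Y<.2)&(Y>.12)];print(" side face",len(q),q.mean(0).round(3),line(q))
```

```text
scene head 377 [ 0.684  0.187  0.2    0.065 32.613] mean [0.669 0.182 0.224] yaw 38.7
scene ram 103 [ 0.628  0.181  0.022  0.024 12.256] mean [0.625 0.178 0.273] yaw -41.2
scene rail 647 [ 0.55   0.165  0.176  0.039 11.741] mean [0.543 0.161 0.047] yaw 10.7
 minx pts [[0.462, 0.162, 0.046], [0.462, 0.162, 0.048], [0.463, 0.158, 0.045], [0.464, 0.154, 0.044], [0.464, 0.149, 0.048], [0.464, 0.16, 0.046]]
 knob 139 [0.5606 0.1078 0.2836]
 side face 921 [0.633 0.158 0.19 ] 0.4
side head 491 [ 0.684  0.186  0.178  0.095 20.674] mean [0.659 0.181 0.225] yaw 27.9
side ram 73 [6.1600e-01 1.4700e-01 8.9000e-02 2.4000e-02 6.8522e+01] mean [0.627 0.174 0.271] yaw 18.4
side rail 553 [ 0.548  0.169  0.174  0.049 13.476] mean [0.547 0.164 0.048] yaw 11.8
 minx pts [[0.463, 0.166, 0.046], [0.463, 0.166, 0.049], [0.463, 0.157, 0.049], [0.465, 0.169, 0.047], [0.465, 0.161, 0.05], [0.465, 0.156, 0.05]]
 knob 101 [0.5606 0.1089 0.2848]
 side face 882 [0.65  0.156 0.19 ] 9.7
```

Both cameras agree: yaw about 11.7°, ram axis about (0.628, 0.182). From that pose the knob should be at (0.561, 0.107, 0.284), which matches the sphere fit. The rail end is at about (0.464, 0.147), 23 mm short of home. Next I'll check clearances and IK, then make the first move.

```bash
cat >> h.py <<'E'
yaw=np.radians(11.7);O=np.array([.628,.182,0])
Rz=R.from_euler("z",yaw).as_matrix()
def W(x,y,z): return Rz@np.array([x,y,z])+O
def ori(tilt,sx=1):  # tool z: down, leaning forward along press x by tilt; tool x = sx*press x (approx)
    z=np.array([np.sin(tilt),0,-np.cos(tilt)]);x=sx*np.array([np.cos(tilt),0,np.sin(tilt)])
    return R.from_matrix(Rz@np.stack([x,np.cross(z,x),z],1)).as_rotvec()
E
python3 - <<'E'
from h import *
from cell import manip,cams,inverse_kinematics as ik
print(cams.capture("wrist")["T_tool_cam"].round(3))
P=cloud(np.load("scene0.npz"));print("bottle",P[211,311],P[190,311])
r=np.hypot(P[...,0],P[...,1]);a=np.degrees(np.arctan2(P[...,1],P[...,0]))
for lo in range(20,75,10):
    m=(r<.72)&(r>.3)&(a>lo)&(a<lo+10);print(lo,np.nanmax(P[m][:,2],initial=0).round(3))
for sx in(1,-1):
  for t in(0,.2,.35):
    print(sx,t,[None if (q:=ik(W(*p),ori(t,sx))) is None else q[[0,4,5]].round(2).tolist() for p in((-.21,0,.3),(-.195,0,.038),(-.15,0,.038),(-.081,-.06,.33),(-.12,-.06,.175))])
E
```

```text
[[ 0.    -0.961 -0.276  0.071]
 [ 1.     0.     0.     0.001]
 [-0.    -0.276  0.961 -0.145]
 [ 0.     0.     0.     1.   ]]
bottle [0.63328474 0.28780595 0.05020212] [0.63876668 0.29957873 0.10777463]
20 0.125
30 0.091
40 0.097
50 0.086
60 0.55
70 0.549
1 0 [[0.26, 1.38, 1.63], [0.26, 0.83, 1.63], [0.26, 0.84, 1.62], [0.14, 1.41, 1.51], [0.14, 1.12, 1.51]]
1 0.2 [[0.27, 1.2, 1.64], [0.27, 0.61, 1.65], [0.26, 0.61, 1.65], [0.14, 1.2, 1.5], [0.13, 0.91, 1.49]]
1 0.35 [[0.28, 1.07, 1.66], [0.28, 0.43, 1.7], [0.27, 0.42, 1.68], [0.13, 1.04, 1.49], [0.12, 0.74, 1.46]]
-1 0 [[0.26, 1.38, -1.51], [0.26, 0.83, -1.51], [0.26, 0.84, -1.52], [0.14, 1.41, -1.63], [0.14, 1.12, -1.63]]
-1 0.2 [[0.27, 1.2, -1.5], [0.27, 0.61, -1.49], [0.26, 0.61, -1.5], [0.14, 1.2, -1.64], [0.13, 0.91, -1.65]]
-1 0.35 [[0.28, 1.07, -1.48], [0.28, 0.43, -1.44], [0.27, 0.42, -1.46], [0.13, 1.04, -1.66], [0.12, 0.74, -1.68]]
```

Run:
```python
from h import *
from cell import manip,cams
manip.set_gripper(0)
manip.move_pose(W(-.21,0,.28),ori(.2,-1))
manip.move_linear(W(-.21,0,.09),rate=.15)
s=manip.state();c=cams.capture("wrist");T=c["T_tool_cam"]
Rt=R.from_rotvec(s["tcp_rot"]).as_matrix()
c=dict(c,position=Rt@T[:3,3]+s["tool_pos"],orientation=R.from_matrix(Rt@T[:3,:3]).as_rotvec())
np.savez("w1.npz",**c);cv2.imwrite("pics/w1.png",c["image"])
P=cloud(c);hsv=cv2.cvtColor(c["image"],cv2.COLOR_BGR2HSV)
Q=(P-O)@Rz
wm=(hsv[...,1]>90)&(abs(P[...,2]-.048)<.003)&(abs(Q[...,1])<.04)&(Q[...,0]<0)
q=Q[wm];print(len(q),"rail end x press",np.percentile(q[:,0],[.5,2]))
for x0 in np.arange(-.165,-.02,.02):
    k=q[abs(q[:,0]-x0)<.004]
    if len(k): print(x0.round(3),np.percentile(k[:,1],[1,99]).round(4))
print(s["clock"],s["tool_pos"],W(-.21,0,.09),s["contact_force"])
```

```text
1689 rail end x press [-0.1449344  -0.10373579]
-0.145 [0.0005 0.0012]
-0.105 [-0.0146  0.0163]
-0.085 [-0.0159  0.0176]
-0.065 [-0.0157  0.0189]
4.7583 [0.42315698 0.13965247 0.09087633] [0.42236321 0.13941467 0.09      ] [ 0.77175844  0.09877191 -0.66028117]
```

View pics/w1.png

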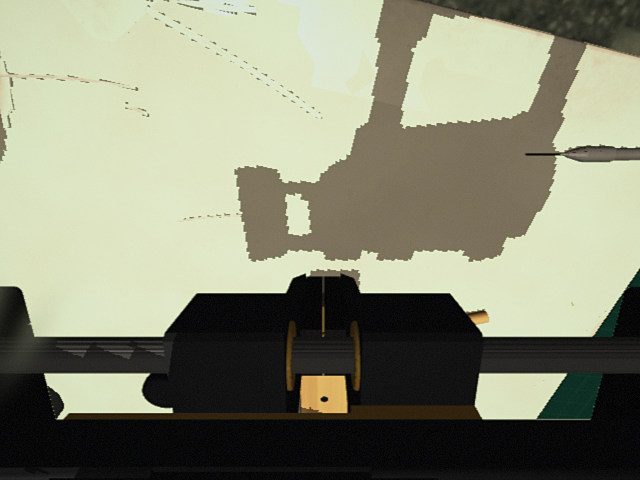

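The wrist view shows the rail top (300–347, 375–413) centred under the shut fingers. In the press frame it is within about 1.5 mm of centre. Pushing now, with force checks.

Run:
```python
from h import *
from cell import manip
ex=Rz[:,0]
manip.move_linear(W(-.198,.0005,.037),rate=.1)
f0=manip.state()["contact_force"]
x=-.198;log=[]
while x<-.138:
    x+=.002 if x<-.162 else .001
    manip.move_linear(W(x,.0005,.037),rate=.04)
    s=manip.state();f=-(s["contact_force"]-f0)@ex;fz=(s["contact_force"]-f0)[2]
    log.append((round(x,4),round(((s["tool_pos"]-O)@Rz)[0],4),round(f,1),round(fz,1)))
    if f>9: break
manip.dwell(.3)
print(*log,sep="\n");s=manip.state();print(s["clock"],s["contact_force"]-f0)
```

```text
(-0.196, np.float64(-0.1952), np.float64(1.0), np.float64(0.2))
(-0.194, np.float64(-0.1937), np.float64(0.4), np.float64(1.1))
(-0.192, np.float64(-0.1918), np.float64(-0.1), np.float64(-0.5))
(-0.19, np.float64(-0.1899), np.float64(1.2), np.float64(0.6))
(-0.188, np.float64(-0.1878), np.float64(1.1), np.float64(0.4))
(-0.186, np.float64(-0.1859), np.float64(0.6), np.float64(0.9))
(-0.184, np.float64(-0.1838), np.float64(-0.1), np.float64(-0.3))
(-0.182, np.float64(-0.1818), np.float64(0.5), np.float64(0.8))
(-0.18, np.float64(-0.1798), np.float64(-0.1), np.float64(-0.4))
(-0.178, np.float64(-0.1778), np.float64(1.3), np.float64(0.8))
(-0.176, np.float64(-0.1761), np.float64(1.4), np.float64(0.1))
(-0.174, np.float64(-0.174), np.float64(0.6), np.float64(-0.2))
(-0.172, np.float64(-0.1719), np.float64(1.1), np.float64(-0.1))
(-0.17, np.float64(-0.1697), np.float64(0.8), np.float64(-1.2))
(-0.168, np.float64(-0.1677), np.float64(0.4), np.float64(-0.3))
(-0.166, np.float64(-0.1657), np.float64(0.8), np.float64(-0.6))
(-0.164, np.float64(-0.1637), np.float64(1.3), np.float64(0.0))
(-0.162, np.float64(-0.1618), np.float64(1.7), np.float64(-0.7))
(-0.161, np.float64(-0.1609), np.float64(1.2), np.float64(0.3))
(-0.16, np.float64(-0.1599), np.float64(1.3), np.float64(0.9))
(-0.159, np.float64(-0.1589), np.float64(2.1), np.float64(0.2))
(-0.158, np.float64(-0.1579), np.float64(1.2), np.float64(-1.6))
(-0.157, np.float64(-0.1569), np.float64(0.7), np.float64(-0.6))
(-0.156, np.float64(-0.1559), np.float64(0.7), np.float64(0.0))
(-0.155, np.float64(-0.1549), np.float64(2.6), np.float64(0.5))
(-0.154, np.float64(-0.1539), np.float64(1.5), np.float64(0.7))
(-0.153, np.float64(-0.1536), np.float64(5.3), np.float64(2.3))
(-0.152, np.float64(-0.1534), np.float64(7.5), np.float64(5.4))
(-0.151, np.float64(-0.1534), np.float64(10.5), np.float64(6.5))
13.05 [-9.68374411 -2.35138869  7.52449162]
```

The stop was met at tip x = −0.1534 m, against −0.1535 expected. Next I'll back off, verify, and hover over the knob.

Run:
```python
from h import *
from cell import manip,cams
manip.move_linear(W(-.20,.0005,.037),rate=.1)
manip.move_linear(W(-.20,.0005,.30),rate=.2)
manip.move_pose(W(-.083,-.06,.34),ori(0,-1))
s=manip.state();print(s["clock"],s["contact_force"],(s["tool_pos"]-O)@Rz)
ims=[]
for n,(x,y) in(("scene",(240,110)),("side",(265,145))):
    c=cams.capture(n);P=cloud(c);Q=(P-O)@Rz
    hsv=cv2.cvtColor(c["image"],cv2.COLOR_BGR2HSV)
    wm=(hsv[...,1]>90)&(abs(P[...,2]-.047)<.004)&(abs(Q[...,1])<.03)&(Q[...,0]<.05)&(Q[...,0]>-.2)
    print(n,"rail end x",np.percentile(Q[wm][:,0],[.5,1,3]).round(4))
    ims.append(cv2.resize(c["image"][y:y+170,x:x+130],None,fx=3,fy=3,interpolation=cv2.INTER_CUBIC))
cv2.imwrite("pics/c2.png",np.hstack(ims))
```

```text
15.775 [-0.64533711  0.5911244  -0.70120308] [-0.08313544 -0.06024901  0.33801642]
scene rail end x [-0.1446 -0.144  -0.1424]
side rail end x [-0.1436 -0.1429 -0.1403]
```

View pics/c2.png

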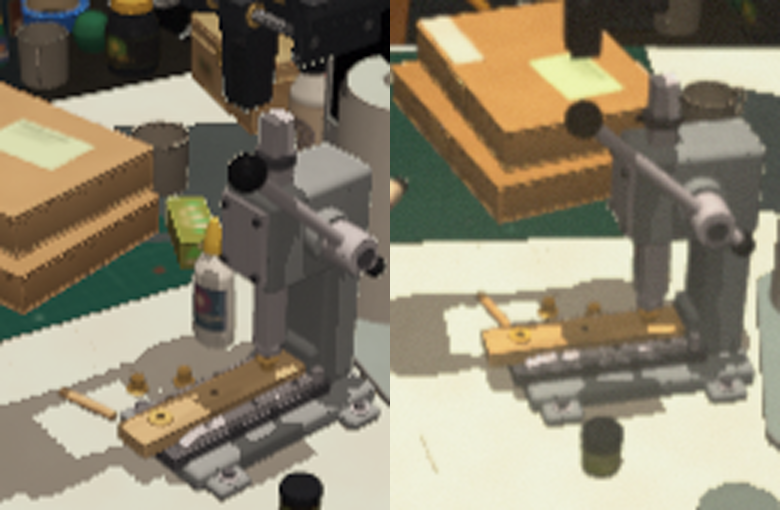

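The rail is home: its end is at −0.1446, against −0.1445 expected, and the bush is under the ram. In both crops the fingertip is right above the knob (scene crop (247,105) over (247,172), side crop (583,55) over (583,118)). Pressing along the arc now.

Run:
```python
from h import *
from cell import manip
def tip(th,lift=0):
    p=.75-th;return W(.025-.145*np.cos(p),-.06,.185+.145*np.sin(p)+.0145+lift)
manip.move_linear(tip(0,.008),rate=.1)
f0=manip.state()["contact_force"];log=[];th=0
while th<1.1:
    th+=.04 if th<.8 else .015
    manip.move_linear(tip(th),rate=.06)
    s=manip.state();f=s["contact_force"]-f0;q=(s["tool_pos"]-O)@Rz
    a=.75-np.arcsin(np.clip((q[2]-.0145-.185)/.145,-1,1))
    log.append((round(th,3),round(a,3),(f@Rz).round(1).tolist()))
    if f[2]>28 or np.linalg.norm(f)>35: break
manip.dwell(.3)
s=manip.state();print(*log,sep="\n");print(s["clock"],((s["contact_force"]-f0)@Rz).round(1),((s["tool_pos"]-O)@Rz).round(4))
```

```text
(0.04, np.float64(0.037), [-0.4, -0.0, 2.7])
(0.08, np.float64(0.076), [-2.5, 0.2, 4.4])
(0.12, np.float64(0.119), [-0.9, 0.1, 3.6])
(0.16, np.float64(0.161), [-1.6, -0.2, 3.7])
(0.2, np.float64(0.201), [-0.7, 0.5, 2.8])
(0.24, np.float64(0.242), [-0.6, 0.1, 3.0])
(0.28, np.float64(0.282), [0.0, -0.7, 2.4])
(0.32, np.float64(0.322), [0.2, -0.7, 1.5])
(0.36, np.float64(0.362), [0.5, -0.1, 2.8])
(0.4, np.float64(0.391), [-0.3, 0.4, 4.7])
(0.44, np.float64(0.429), [-1.6, -0.3, 7.3])
(0.48, np.float64(0.469), [-2.3, 0.1, 8.8])
(0.52, np.float64(0.509), [-2.3, 0.2, 8.1])
(0.56, np.float64(0.549), [-1.7, -0.6, 7.5])
(0.6, np.float64(0.59), [-1.1, -0.7, 7.6])
(0.64, np.float64(0.629), [-0.8, -1.1, 8.0])
(0.68, np.float64(0.67), [-0.6, -0.5, 6.8])
(0.72, np.float64(0.709), [0.1, 0.3, 7.0])
(0.76, np.float64(0.749), [0.6, -0.9, 7.0])
(0.8, np.float64(0.789), [-0.5, -1.3, 6.9])
(0.815, np.float64(0.803), [-1.1, -0.4, 8.3])
(0.83, np.float64(0.818), [-1.0, -1.4, 9.5])
(0.845, np.float64(0.834), [-1.7, -0.4, 7.6])
(0.86, np.float64(0.849), [-2.7, 0.3, 7.6])
(0.875, np.float64(0.865), [-2.4, -0.2, 8.6])
(0.89, np.float64(0.88), [-2.1, -0.2, 8.3])
(0.905, np.float64(0.895), [-3.1, 0.1, 8.8])
(0.92, np.float64(0.908), [-3.7, -0.9, 11.1])
(0.935, np.float64(0.919), [-4.1, -1.1, 11.8])
(0.95, np.float64(0.931), [-5.6, -0.4, 14.6])
(0.965, np.float64(0.943), [-6.4, -0.5, 17.3])
(0.98, np.float64(0.953), [-9.3, -0.1, 21.5])
(0.995, np.float64(0.954), [-15.8, 0.3, 33.1])
25.025 [-16.   -0.4  32. ] [-0.116  -0.0601  0.1701]
```

The press force held at 7–9 N, then stopped hard at 33 N, so the bush is seated. I'll let the lever back up along the arc and check.

Run:
```python
from h import *
from cell import manip,cams
def tip(th,lift=0):
    p=.75-th;return W(.025-.145*np.cos(p),-.06,.185+.145*np.sin(p)+.0145+lift)
for th in np.arange(.9,-.01,-.1): manip.move_linear(tip(th),rate=.08)
manip.move_linear(tip(0,.06),rate=.1)
manip.move_linear(W(-.2,-.06,.36),rate=.2)
manip.dwell(.5)
s=manip.state();print(s["clock"],s["contact_force"])
ims=[]
for n,(x,y) in(("scene",(240,110)),("side",(265,145))):
    c=cams.capture(n);P=cloud(c);Q=(P-O)@Rz;hsv=cv2.cvtColor(c["image"],cv2.COLOR_BGR2HSV)
    k=(hsv[...,2]<70)&(P[...,2]>.26)&(P[...,2]<.305)&(np.hypot(Q[...,0]+.081,Q[...,1]+.06)<.03)
    b=(hsv[...,1]>60)&(np.hypot(Q[...,0],Q[...,1])<.011)&(P[...,2]<.08)&(P[...,2]>.04)
    wm=(hsv[...,1]>90)&(abs(P[...,2]-.047)<.004)&(abs(Q[...,1])<.03)&(Q[...,0]<.05)&(Q[...,0]>-.2)
    print(n,"knob",k.sum(),P[k].mean(0).round(3),"bush z",b.sum(),np.percentile(P[b][:,2],[10,50,90]).round(4),"rail",np.percentile(Q[wm][:,0],[.5,1]).round(4))
    ims.append(cv2.resize(c["image"][y:y+170,x:x+130],None,fx=3,fy=3,interpolation=cv2.INTER_CUBIC))
cv2.imwrite("pics/c3.png",np.hstack(ims))
```

```text
30.3417 [ 0.15766919 -0.18214752 -0.74718181]
scene knob 139 [0.556 0.1   0.288] bush z 41 [0.0472 0.0502 0.0524] rail [-0.145  -0.1444]
side knob 103 [0.56  0.099 0.29 ] bush z 40 [0.0475 0.0506 0.0558] rail [-0.1437 -0.143 ]
```

View pics/c3.png

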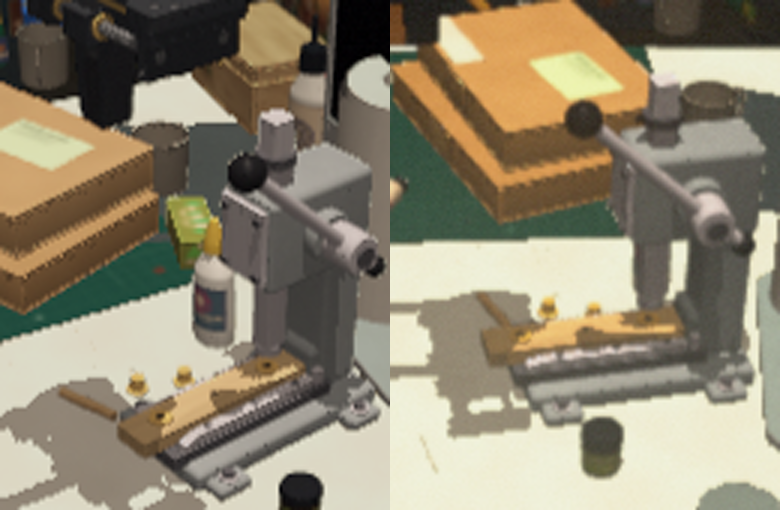

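The lever is back at its top (knob at scene crop (247,172), as at the start). The bush flange is flat on the wood (scene crop (267,366)) at z ≈ 0.0505, and the rail is still home. Handing in.

```bash
python3 -c "
from cell import order
print(order.close_job())"
```

```text
the job is handed in; nothing more can be done
None
```

I pushed the rail home against the back stop, pressed the bush flush with the wood, let the lever spring back to its top, and handed the job in at about 30 s; the hand-in returned no verdict.

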